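Shut the hidden valve in the bench air box

ROBOT

A 6-joint arm with a two-finger parallel gripper is mounted at the origin on the work surface. World frame = base frame: x ahead of the robot, y to its left, z up, the work surface at z = 0. Lengths are in m, angles in rad, forces in N, time in s.
With the tool pointing down it reaches from about 0.35 to 0.775 m from the base axis. Payload 7.3 kg.
Tool frame: the origin (TCP) lies on the centre line of the jaws, within the pads' length; the fingertips stand tip_reach ahead of it and the grasp point (between the pads) lies 6 mm ahead of it (tip_reach is the distance from the TCP to the fingertips, in m); x points along the fingers, y is the direction in which the jaws open and shut, and the axes are right-handed (so a half turn about x gives the same grasp; the last joint's range is limited). The gripper opens to 92 mm and grips with 3 to 60 N. Pads are 19 mm wide; open, the fingers measure 130 mm over their backs; the gripper's body (75 mm by 190 mm) begins 47 mm behind the grasp point.
Start: joints at [-1.425, 0.342, 1.524, -0, 1.275, -0.146], TCP at [0.151, -0.503, 0.252] pointing down, gripper open.
Joint ranges: [-2.53, 2.53], [-0.77, 2.02], [0.04, 2.7], [-1, 4.14], [0.28, 2.66], [-3.11, 3.11]. Speed limits (rad/s): [2.57, 2.57, 3.14, 3.14, 3.14, 3.14].

INTERFACE

Orientations are given as [roll, pitch, yaw] about the fixed x, y, z axes, in that order (R = Rz(yaw) Ry(pitch) Rx(roll)).
In Python, from cell import observe, read_camera, get_calibration, hand_in, tip_reach gives the robot as it stands. The module is installed in compiled form; this text tells all that it offers.
- The arm moves only by the shell command python3 -m crank 'ROWS' [FORCE]. ROWS is JSON, a list of rows, each an object of numbers: "fingers": the opening, from -1 (shut) to 1 (fully open); "tx", "ty", "tz": the shift along the tool's x, y, z in units of 40 mm (1.0 is 40 mm); "roll": the turn about the tool's x in units of 10 degrees (1.0 is 10 degrees). In form: [{"fingers": .., "tx": .., "ty": .., "tz": .., "roll": ..}, ...]. A call has exactly 8 rows; each row is the pose to reach, as a shift and turn from the pose commanded when the call began, along the tool's axes at that moment; what a row does not reach only later rows make up. A row lasts 1/8 s, in which the tool goes at most 62.5 mm and 10.7 degrees, less where a joint would pass 70% of its speed; a pose out of reach is approached as far as the arm can. A call with a gripper value outside its range is refused whole. The fingers move at their own pace and stop on an object; FORCE is the grip in N (left out, the last holds). Time passes only in rows, so rows that repeat a pose let the fingers close, or fill a call up. It gives the time, the measured TCP pose, the force and the opening at its end, in the units of the state.
- observe(): the state, without advancing time (a new reading comes with each control period).
- read_camera(name): name is "scene" or "top" or "wrist"; returns (picture, depth): 384x512x3 uint8, red, green, blue; 384x512 float32, m along the optical axis (not along the pixel's ray), 0 where there is no reading.
- get_calibration(name): a dict with "vertical_fov" (degrees; the focal length in pixels is half the picture's height over the tangent of half this angle, whatever the lens; pixels are square), "cx", "cy" (the principal point, pixels), "dist_coeffs" ([k1, k2, p1, p2, k3] as OpenCV has them; the pictures are not rectified), "pose" (4x4, takes a point from camera to world coordinates); the wrist camera has in their place "T_tool_cam" (4x4, takes a point from camera to tool coordinates, whose origin is the TCP and whose axes are the tool frame's). Camera axes: x right, y down, z forward; pixel columns grow to the right and rows downward; lengths in m; the calibration is good to about 2 mm. A picture is of the moment at which its call begins: read the wrist's pose just before it. get_calibration takes no time and is no camera call.
- hand_in(): hands the job in, once; it reports no verdict.
The state is a dict: "time": time; "qpos": joint angles; "qvel": joint speeds; "joint_efforts": joint torques, N m; "tool_pos": TCP position; "tool_rot": TCP orientation; "contact_force": force on the tool from outside, world axes, zero at the start; "torque": the same for the moment, N m; "opening": finger opening in m.
Only numpy, scipy, OpenCV 4.12 (cv2) and the standard library are available. Lean on these libraries where they do the work, as an engineer would, in place of code of your own. Each camera call takes 0.05 s, during which the arm holds its last target. There are 200 camera calls.

TASK

On the bench is a grey air shut-off box whose loose flat cover hides one of its two valves. Push the cover by its black block along its guides all the way to the other end of the box, without lifting it, then push the uncovered valve's handle (the one with the round disc on its end) a quarter turn clockwise, seen from above, until it is fully shut against its stop. Leave the other valve's handle and everything else on the bench where they are, and finish clear of everything.

Things in the scene. Friction and masses are not known exactly. Their poses are not given: they have to be found in the camera images.
- casing: Grey open-topped box fixed to the bench, 196 (its x) x 340 (its y) x 80 mm. Origin: underside centre. Hollow 160 x 316 mm, floor at z 10, no divider; bays centred at y +79 and -79 hold one valve each, either way round. The cover lies on the walls at z 70 between guide ribs (inner faces x +/-92) and end stops (y +/-162), both up to z 80. Pipe nipples stick out 22 mm behind, 14 mm in front.
- cover: Loose aluminium plate, 180 (its x) x 148 (its y) x 6 mm, about 0.35 kg, on the box over the disc-handled valve. Origin: underside centre, 70 mm above the bench. A black block on its centre, 40 (x) x 24 (y) mm, tops at 32 mm above the origin: push it along the box's y with a few newtons. Play in x 2 mm each side; at an end stop its centre is 88 mm from the box's middle.
- tag_valve: The brass valve to be shut, fixed in the box, hidden under the cover at the start. Origin: centre of its bay on the inner floor, 10 mm above the bench; axes parallel to the box's. Its upright stem (handle axis) stands at x = +30, y = -5 mm from this origin.
- tag_lever (a joint): Handle of the hidden valve: steel bar 12 mm wide, turning level about the stem, with a flat round disc (28 mm diameter) centred 62 mm from the stem; both span 48 to 62 mm above the bench. 0 = open, along the box's -x; grows clockwise from above to 1.571 = shut at the stop, along the box's +y. Starts at 0 to 0.25, stays where left; about 4 N at the disc moves it.
- tag_tip (a point): Centre of the top of that disc, 62 mm from the stem, 62 mm above the bench.
- plain_lever (a joint): Handle of the other valve, in the bay that is open at the start: the same but a plain straight bar, 12 mm wide, reaching 76 mm from the stem, without a disc. Same joint meaning. To be left as it is.
- plain_tip (a point): Point on the top of the plain bar, 62 mm from its stem, 62 mm above the bench.
- housing_a: Loose black plastic housing, 70 x 46 x 44 mm with a 22 mm nose on its +x end; origin at centre of the underside of the main block. Near the box's -y end. Leave alone.
- housing_b: Another such housing, behind the box. Leave alone.
- squeeze_bottle: Loose white bottle, 54 mm in diameter, 125 mm tall, origin at its foot, behind the box. Leave alone.
- fitting: Loose brass hose fitting standing near the box's +y end, 28 mm in diameter, 30 mm tall, origin at its foot. Leave alone.
- hammer: Loose hammer lying on the left of the bench, along its x. Leave alone.
- screwdriver: Loose screwdriver lying on the right of the bench, along its x. Leave alone.
- cup: Loose white cup, 76 mm wide, 90 mm tall, at the right of the bench. Leave alone.
Mind the look-alikes: they are no part of the job. Leave any green or red look-alike of the cover alone.

How it is judged:
On the way, in this order (a step that is already met when the one before it is completed fails the run):
1. the cover has been slid aside, clear of the disc-handled valve (horizontal distance between cover and tag_valve above 0.145 m), for 0.2 s.
2. the disc handle has been pushed shut (value of joint tag_lever above 1.45 rad), for 0.2 s.
At the end, for the whole second after the job is handed in: Cover flat in its guides (tilt under 0.04 rad, raised under 4 mm), at rest, its centre over 145 mm from the disc valve's bay centre; disc handle at 1.45 rad or more (stop 1.571), at rest; plain handle tip moved under 15 mm, every bystander under 30 mm (horizontal distance between cover and tag_valve above 0.145 m and z of cover in the frame of casing below 0.074 m and angle between cover's own z axis and vertical below 0.04 rad and linear speed of cover below 0.02 m/s and value of joint tag_lever above 1.45 rad and velocity of joint tag_lever between -0.05 and 0.05 rad/s and distance of plain_tip from where it was at the start of the episode below 0.015 m and distance of each of housing_a, housing_b, squeeze_bottle, fitting, hammer, screwdriver, cup from where it was at the start of the episode below 0.03 m); the robot touches nothing.
It fails at once if the cover is lifted more than 12 mm or tipped (z of cover in the frame of casing above 0.082 m or angle between cover's own z axis and vertical above 0.12 rad).
It fails at once if the plain valve's handle is moved (distance of plain_tip from where it was at the start of the episode above 0.015 m).
It fails at once if a bystander is moved, lifted or knocked over (distance of any of housing_a, housing_b, squeeze_bottle, fitting, hammer, screwdriver, cup from where it was at the start of the episode above 0.03 m).
It also fails if it takes over 48 s, if anything falls off the work surface, if the arm or the gripper's body presses on something with over 40 N, if the wrist force passes 120 N, or if a joint passes its speed limit or range.

## Working session

There is one attempt and no reset: what is moved stays moved. The work goes in short steps, Python scripts to look and compute and a shell command to move; the robot and the scene stay as the last step left them, time stands still between calls to the robot, and variables do not carry over. Pictures are saved under pics/ and viewed, about 8 in all and at most 12, crops included, and the job is handed in when it is done.

```bash
mkdir -p pics
cat > h.py <<'E'
import numpy as np, cv2
from cell import *
def K(c):
    f=192/np.tan(np.radians(c["vertical_fov"])/2); return np.array([[f,0,c["cx"]],[0,f,c["cy"]],[0,0,1.]])
def campose(name,st=None):
    c=get_calibration(name)
    if name!="wrist": return c,np.array(c["pose"])
    from scipy.spatial.transform import Rotation as R
    st=st or observe(); T=np.eye(4); T[:3,:3]=R.from_euler('xyz',st["tool_rot"]).as_matrix(); T[:3,3]=st["tool_pos"]
    return c,T@np.array(c["T_tool_cam"])
def ray(name,uv,z,st=None):
    c,T=campose(name,st); uv=np.array(uv,float).reshape(-1,1,2)
    n=cv2.undistortPoints(uv,K(c),np.array(c["dist_coeffs"],float)).reshape(-1,2)
    d=np.c_[n,np.ones(len(n))]@T[:3,:3].T; o=T[:3,3]
    return o+d*((z-o[2])/d[:,2])[:,None]
def proj(name,P,st=None):
    c,T=campose(name,st); Ti=np.linalg.inv(T)
    return cv2.projectPoints(np.array(P,float).reshape(-1,3),cv2.Rodrigues(Ti[:3,:3])[0],Ti[:3,3],K(c),np.array(c["dist_coeffs"],float))[0].reshape(-1,2)
def save(name,f):
    p,d=read_camera(name); cv2.imwrite(f,p[:,:,::-1]); np.savez(f+".npz",p=p,d=d); return p,d
E
python3 - <<'E'
from h import *
print(tip_reach if not callable(tip_reach) else tip_reach(),observe())
a,_=save("top","pics/t.png"); b,_=save("scene","pics/s.png")
for n in("top","scene"):
    print(np.round(get_calibration(n)["pose"],3))
E
```

```text
0.025 {'time': 0.0, 'qpos': array([-1.42498352e+00,  3.42747211e-01,  1.52503914e+00, -1.68412303e-05,
        1.27535390e+00, -1.45970174e-01]), 'qvel': array([-0.00204524, -0.00017694,  0.00113121, -0.00022324, -0.00064814,
       -0.00125929]), 'joint_efforts': array([-1.53935867e-03, -4.31251645e+01, -2.44219530e+01,  7.17326417e-02,
        5.61624987e-02, -1.17650461e-04]), 'tool_pos': array([ 0.15099962, -0.50243384,  0.25102449]), 'tool_rot': array([-1.70636106,  1.56924865,  1.72701948]), 'contact_force': array([-0.28599099,  0.64358481, -0.45643431]), 'torque': array([-0.01774836, -0.01863985, -0.0413519 ]), 'opening': 0.09202011397514162}
[[ 0.027 -0.991  0.13   0.296]
 [-1.    -0.028 -0.006 -0.04 ]
 [ 0.01  -0.13  -0.991  1.571]
 [ 0.     0.     0.     1.   ]]
[[-0.598  0.663 -0.45   1.008]
 [ 0.801  0.5   -0.328  0.326]
 [ 0.008 -0.557 -0.831  1.03 ]
 [ 0.     0.     0.     1.   ]]
```

View pics/t.png

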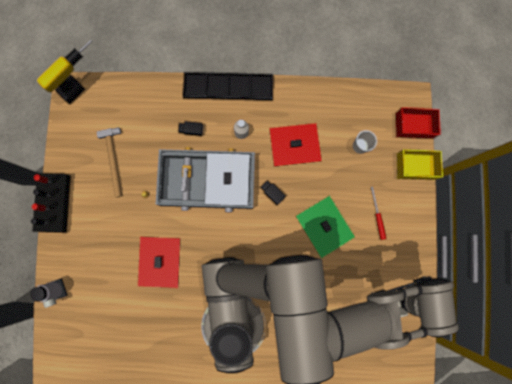

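View pics/s.png

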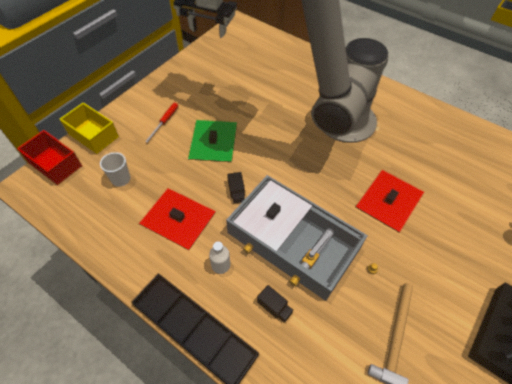

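The cover is the white/grey plate with the black block at about (228,178) in top, on the grey box. The red plates (295,145) and (158,262) and the green one (325,226) are look-alikes. The open bay shows the plain bar at (187,185). I'll measure from an enlarged crop.

Run:
```python
from h import *
p=np.load("pics/t.png.npz")["p"]; hsv=cv2.cvtColor(p,cv2.COLOR_RGB2HSV)
roi=np.zeros(p.shape[:2],np.uint8); roi[142:222,150:262]=1
def big(m):
    n,l,s,c=cv2.connectedComponentsWithStats(m.astype(np.uint8)*roi); i=1+np.argmax(s[1:,4]); return (l==i).astype(np.uint8)
cov=big((hsv[:,:,2]>175)&(hsv[:,:,1]<40)); 
ct=max(cv2.findContours(cov,0,2)[0],key=cv2.contourArea); r=cv2.minAreaRect(ct); print("cover",r)
bx=cv2.boxPoints(r); w=ray("top",bx,.076); print(w.round(3), w.mean(0), np.linalg.norm(np.diff(w,axis=0),axis=1))
bl=big((hsv[:,:,2]<60)&(np.indices(p.shape[:2])[1]>215)&(np.indices(p.shape[:2])[1]<243)); ys,xs=np.nonzero(bl); print("block",xs.mean(),ys.mean(),len(xs),ray("top",[[xs.mean(),ys.mean()]],.102))
g=big((hsv[:,:,1]<60)); ct=max(cv2.findContours(g,0,2)[0],key=cv2.contourArea); r=cv2.minAreaRect(ct);print("box",r)
w=ray("top",cv2.boxPoints(r),.08); print(w.round(3), w.mean(0), np.linalg.norm(np.diff(w,axis=0),axis=1))
d=np.diff(w,axis=0); print(np.degrees(np.arctan2(d[:,1],d[:,0])))
o=cv2.resize(p[140:222,145:295],None,fx=5,fy=5,interpolation=cv2.INTER_CUBIC); cv2.imwrite("pics/tc.png",o[:,:,::-1])
```

```text
cover ((226.77076721191406, 178.77264404296875), (41.56942367553711, 50.38718032836914), 2.4895529747009277)
[[ 0.43   0.109  0.076]
 [ 0.608  0.108  0.076]
 [ 0.606 -0.039  0.076]
 [ 0.427 -0.036  0.076]] [0.51779688 0.03563296 0.076     ] [0.17863252 0.14697709 0.17838712]
block 227.0 177.6875 48 [[0.51701173 0.03355116 0.102     ]]
box ((204.98980712890625, 180.3971710205078), (97.45515441894531, 60.26225280761719), 1.4688007831573486)
[[ 0.402  0.28   0.08 ]
 [ 0.616  0.287  0.08 ]
 [ 0.616 -0.059  0.08 ]
 [ 0.404 -0.059  0.08 ]] [0.50964395 0.11222676 0.08      ] [0.21399801 0.34566107 0.21260582]
[   1.79501717  -89.97716645 -179.94971727]
```

View pics/tc.png

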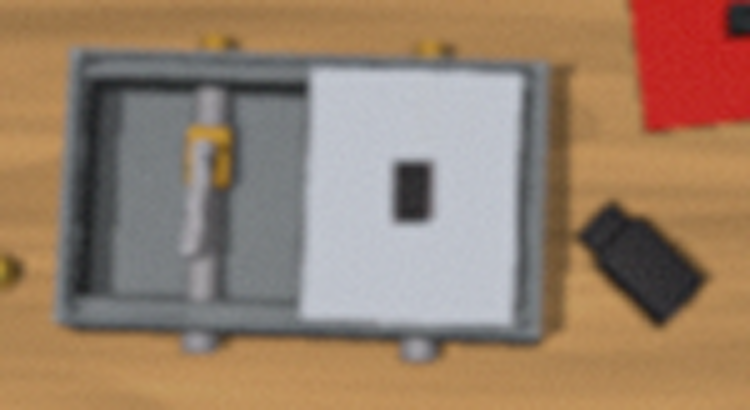

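Cover 179×147 mm at z 76 fits the description, and so does the block. Next I work out the tool axes and the shift to a viewing pose above the box.

```bash
cat >> h.py <<'E'
from scipy.spatial.transform import Rotation as R
def toolR(st=None):
    st=st or observe(); return R.from_euler('xyz',st["tool_rot"]).as_matrix()
def rel(target,st=None):
    st=st or observe(); return (toolR(st).T@(np.array(target)-st["tool_pos"])/.04).round(3)
E
python3 - <<'E'
from h import *
st=observe(); print(toolR(st).round(3)); print(np.round(get_calibration("wrist")["T_tool_cam"],3))
print(rel([0.47,0.10,0.30]))
E
```

```text
[[-0.     0.288 -0.958]
 [ 0.001 -0.958 -0.288]
 [-1.    -0.001 -0.   ]]
[[ 0.001 -0.279  0.96  -0.134]
 [ 1.     0.001 -0.    -0.   ]
 [-0.     0.96   0.279 -0.076]
 [ 0.     0.     0.     1.   ]]
[ -1.203 -12.133 -11.971]
```

```bash
python3 -m crank '[{"fingers":-1,"tx":-0.2,"ty":-0.7,"tz":-1.2,"roll":0.2},{"fingers":-1,"tx":-0.4,"ty":-1.4,"tz":-2.3,"roll":0.5},{"fingers":-1,"tx":-0.6,"ty":-2.1,"tz":-3.5,"roll":0.8},{"fingers":-1,"tx":-0.8,"ty":-2.8,"tz":-4.6,"roll":1.1},{"fingers":-1,"tx":-1,"ty":-3.5,"tz":-5.8,"roll":1.4},{"fingers":-1,"tx":-1.2,"ty":-4.2,"tz":-6.9,"roll":1.74},{"fingers":-1,"tx":-1.2,"ty":-5.2,"tz":-8.6,"roll":1.74},{"fingers":-1,"tx":-1.2,"ty":-5.2,"tz":-8.6,"roll":1.74}]' 10
python3 - <<'E'
from h import *
st=observe(); print(st["tool_pos"],toolR(st).round(3),rel([0.45,0.10,0.33]))
E
```

```text
time: 1.1
tool_pos: [0.4221, -0.2021, 0.2995]
tool_rot: [-1.463, 1.57, 1.671]
contact_force: [-0.3, -0.8, 0.1]
opening: 0.0161
[ 0.42213009 -0.20206523  0.29950329] [[-0.    -0.008 -1.   ]
 [ 0.001 -1.     0.008]
 [-1.    -0.001  0.   ]] [-0.758 -7.557 -0.638]
```

```bash
python3 -m crank '[{"fingers":-1,"tx":-0.2,"ty":-1.4,"tz":-0.2,"roll":0},{"fingers":-1,"tx":-0.4,"ty":-2.8,"tz":-0.4,"roll":0},{"fingers":-1,"tx":-0.7,"ty":-4.2,"tz":-0.6,"roll":0},{"fingers":-1,"tx":-0.7,"ty":-5.6,"tz":-0.6,"roll":0},{"fingers":-1,"tx":-0.7,"ty":-7,"tz":-0.6,"roll":0},{"fingers":-1,"tx":-0.7,"ty":-7.5,"tz":-0.6,"roll":0},{"fingers":-1,"tx":-0.7,"ty":-7.5,"tz":-0.6,"roll":0},{"fingers":-1,"tx":-0.7,"ty":-7.5,"tz":-0.6,"roll":0}]'
python3 - <<'E'
from h import *
import json
st=observe(); p,d=save("wrist","pics/w.png"); json.dump({k:np.array(v).tolist() for k,v in st.items()},open("w.json","w"))
print(st["tool_pos"],st["opening"])
for n,P in (("block",[.517,.0345,.102]),("boxcorners",[.42,.285,.08])): print(n,proj("wrist",P,st))
E
```

```text
time: 2.1
tool_pos: [0.4483, 0.094, 0.3274]
tool_rot: [0.888, 1.57, -2.266]
contact_force: [0.2, 1.4, 0.2]
opening: 0.0004
[0.44826021 0.09395794 0.32743495] 0.0003521935824996847
block [[309.16870993 104.3201232 ]]
boxcorners [[106.35338506 186.27232136]]
```

View pics/w.png

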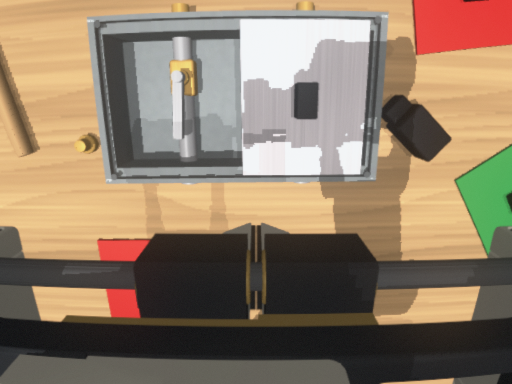

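Box rim corners are about (90,18), (386,14), (377,180), (107,182). Block is at (306,100) and the plain bar runs from stem (180,77) to its end at (178,137). Housing_a is at (415,127).

Run:
```python
from h import *
import json
st=json.load(open("w.json"))
print("rim",ray("wrist",[[90,18],[386,14],[377,180],[107,182]],.08,st).round(4))
print("cover",ray("wrist",[[240,20],[370,20],[364,176],[243,176]],.076,st).round(4))
p=np.load("pics/w.png.npz")["p"]; m=(p.max(2)<60); m[:60]=0;m[140:]=0;m[:,:285]=0;m[:,325:]=0
ys,xs=np.nonzero(m); print(xs.min(),xs.max(),ys.min(),ys.max())
t=(xs<319)
print("block",ray("wrist",[[295,83],[318,83],[318,118],[295,118]],.102,st).round(4))
print("stem,end",ray("wrist",[[180,77],[178,137]],.062,st).round(4))
for P in ((.517,.0345,.102),): print(proj("wrist",P,st))
```

```text
rim [[ 0.6183  0.2803  0.08  ]
 [ 0.6166 -0.0538  0.08  ]
 [ 0.4239 -0.058   0.08  ]
 [ 0.4256  0.2833  0.08  ]]
cover [[ 0.6102  0.11    0.076 ]
 [ 0.6106 -0.0371  0.076 ]
 [ 0.4283 -0.0423  0.076 ]
 [ 0.43    0.1105  0.076 ]]
295 297 92 116
block [[0.5398 0.0506 0.102 ]
 [0.5397 0.0254 0.102 ]
 [0.502  0.0242 0.102 ]
 [0.5022 0.0499 0.102 ]]
stem,end [[0.5507 0.1845 0.062 ]
 [0.4783 0.192  0.062 ]]
[[309.16870993 104.3201232 ]]
```

```bash
python3 -m crank '[{"fingers":-1,"tx":1,"ty":1.2,"tz":-0.8,"roll":0},{"fingers":-1,"tx":2,"ty":2.5,"tz":-1.8,"roll":0},{"fingers":-1,"tx":3.2,"ty":2.55,"tz":-1.8,"roll":0},{"fingers":-1,"tx":4.2,"ty":2.55,"tz":-1.8,"roll":0},{"fingers":-1,"tx":5,"ty":2.55,"tz":-1.8,"roll":0},{"fingers":-1,"tx":5.45,"ty":2.55,"tz":-1.8,"roll":0},{"fingers":-1,"tx":5.45,"ty":2.55,"tz":-1.8,"roll":0},{"fingers":-1,"tx":5.45,"ty":2.55,"tz":-1.8,"roll":0}]'
python3 - <<'E'
from h import *
st=observe(); print(toolR(st).round(3)); p,d=save("wrist","pics/w2.png")
print(ray("wrist",[[0,0]],.1,st))
E
```

```text
time: 3.15
tool_pos: [0.5195, -0.0086, 0.1105]
tool_rot: [2.882, 1.569, -0.273]
contact_force: [-0.4, 0.3, 0.9]
opening: 0.0008
[[ 0.001 -0.013 -1.   ]
 [-0.    -1.     0.013]
 [-1.     0.    -0.001]]
[[0.64276607 0.10414476 0.1       ]]
```

View pics/w2.png

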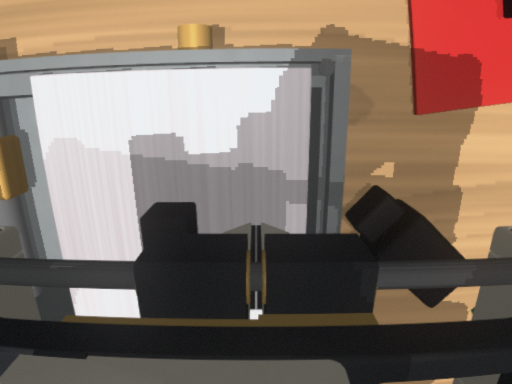

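Fingers stand at (256,270), just -y of the block (170,230), clear of it. Pushing in +y.

```bash
python3 -m crank '[{"fingers":-1,"tx":0,"ty":-0.3,"tz":0,"roll":0},{"fingers":-1,"tx":0,"ty":-0.6,"tz":0,"roll":0},{"fingers":-1,"tx":0,"ty":-1,"tz":0,"roll":0},{"fingers":-1,"tx":0,"ty":-1.5,"tz":0,"roll":0},{"fingers":-1,"tx":0,"ty":-2,"tz":0,"roll":0},{"fingers":-1,"tx":0,"ty":-2.5,"tz":0,"roll":0},{"fingers":-1,"tx":0,"ty":-3,"tz":0,"roll":0},{"fingers":-1,"tx":0,"ty":-3.4,"tz":0,"roll":0}]'
```

```text
time: 4.2
tool_pos: [0.5209, 0.1291, 0.1105]
tool_rot: [2.522, 1.569, -0.63]
contact_force: [-0.0, -5.5, 4.6]
opening: 0.0006
```

```bash
python3 -m crank '[{"fingers":-1,"tx":0,"ty":-0.15,"tz":0,"roll":0},{"fingers":-1,"tx":0,"ty":-0.3,"tz":0,"roll":0},{"fingers":-1,"tx":0,"ty":-0.45,"tz":0,"roll":0},{"fingers":-1,"tx":0,"ty":-0.6,"tz":0,"roll":0},{"fingers":-1,"tx":0,"ty":-0.7,"tz":0,"roll":0},{"fingers":-1,"tx":0,"ty":-0.8,"tz":0,"roll":0},{"fingers":-1,"tx":0,"ty":-0.9,"tz":0,"roll":0},{"fingers":-1,"tx":0,"ty":-0.9,"tz":0,"roll":0}]'
python3 - <<'E'
from h import *
import json
st=observe(); json.dump({k:np.array(v).tolist() for k,v in st.items()},open("w.json","w")); p,d=save("wrist","pics/w3.png")
E
```

```text
time: 5.2
tool_pos: [0.5212, 0.1641, 0.1103]
tool_rot: [2.305, 1.57, -0.848]
contact_force: [-0.3, -5.1, 5.7]
opening: 0.0003
```

View pics/w3.png

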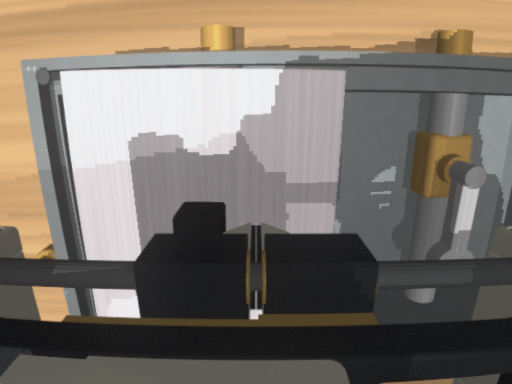

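Cover's left edge (~65) is a few mm from the end stop (~57). The disc valve is uncovered, stem at (462,170). I'll push the last bit.

```bash
python3 -m crank '[{"fingers":-1,"tx":0,"ty":-0.05,"tz":0,"roll":0},{"fingers":-1,"tx":0,"ty":-0.1,"tz":0,"roll":0},{"fingers":-1,"tx":0,"ty":-0.15,"tz":0,"roll":0},{"fingers":-1,"tx":0,"ty":-0.15,"tz":0,"roll":0},{"fingers":-1,"tx":0,"ty":-0.15,"tz":0,"roll":0},{"fingers":-1,"tx":0,"ty":-0.15,"tz":0,"roll":0},{"fingers":-1,"tx":0,"ty":-0.15,"tz":0,"roll":0},{"fingers":-1,"tx":0,"ty":-0.15,"tz":0,"roll":0}]'
```

```text
time: 6.25
tool_pos: [0.5212, 0.1699, 0.1102]
tool_rot: [2.159, 1.57, -0.994]
contact_force: [-0.9, -5.1, 4.9]
opening: 0.0006
```

```bash
python3 -m crank '[{"fingers":-1,"tx":0,"ty":-0.05,"tz":0,"roll":0},{"fingers":-1,"tx":0,"ty":-0.1,"tz":0,"roll":0},{"fingers":-1,"tx":0,"ty":-0.15,"tz":0,"roll":0},{"fingers":-1,"tx":0,"ty":-0.15,"tz":0,"roll":0},{"fingers":-1,"tx":0,"ty":-0.15,"tz":0,"roll":0},{"fingers":-1,"tx":0,"ty":-0.15,"tz":0,"roll":0},{"fingers":-1,"tx":0,"ty":-0.15,"tz":0,"roll":0},{"fingers":-1,"tx":0,"ty":-0.15,"tz":0,"roll":0}]'
```

```text
time: 7.25
tool_pos: [0.5224, 0.1731, 0.1104]
tool_rot: [1.982, 1.565, -1.171]
contact_force: [3.2, -18.5, 5.3]
opening: 0.0005
```

Stop reached: 18 N, and the motion stalled. Backing off, rising, and looking at the disc handle.

```bash
python3 -m crank '[{"fingers":-1,"tx":0,"ty":0.4,"tz":0,"roll":0},{"fingers":-1,"tx":-1,"ty":0.6,"tz":0,"roll":0},{"fingers":-1,"tx":-2,"ty":1.2,"tz":0.6,"roll":0},{"fingers":-1,"tx":-3,"ty":2.2,"tz":1.2,"roll":0},{"fingers":-1,"tx":-3.5,"ty":3.2,"tz":1.8,"roll":0},{"fingers":-1,"tx":-3.5,"ty":3.6,"tz":1.8,"roll":0},{"fingers":-1,"tx":-3.5,"ty":3.6,"tz":1.8,"roll":0},{"fingers":-1,"tx":-3.5,"ty":3.6,"tz":1.8,"roll":0}]'
python3 - <<'E'
from h import *
import json
st=observe(); json.dump({k:np.array(v).tolist() for k,v in st.items()},open("w.json","w")); p,d=save("wrist","pics/w4.png")
E
```

```text
time: 8.25
tool_pos: [0.4476, 0.0339, 0.2487]
tool_rot: [-0.403, 1.569, 2.727]
contact_force: [0.1, -0.2, -0.5]
opening: 0.0004
```

View pics/w4.png

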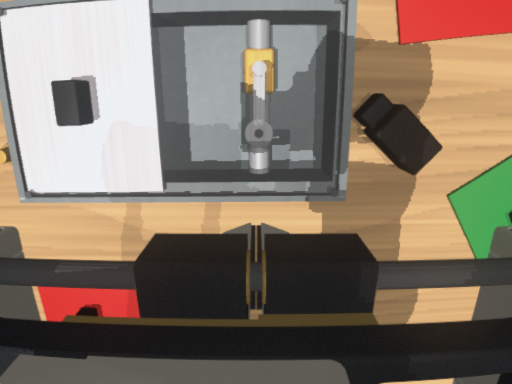

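Cover's at the left stop. Disc handle: stem (259,68), disc (259,133), with its round disc lying at about angle 0. It's the only disc handle in the box, the other now being under the cover.

Run:
```python
from h import *
import json
st=json.load(open("w.json"))
r=ray("wrist",[[259,68],[259,133]],.062,st); print(r.round(4),np.linalg.norm(r[0]-r[1]))
print("cover edge",ray("wrist",[[152,2],[163,192]],.076,st).round(4), "wall",ray("wrist",[[336,12],[335,185]],.08,st).round(4))
print("block top",ray("wrist",[[53,82],[83,82],[83,126],[57,126]],.102,st).round(4))
print("disc rim z48?",ray("wrist",[[245,133],[273,133]],.062,st).round(4))
```

```text
[[0.5515 0.0303 0.062 ]
 [0.4893 0.0308 0.062 ]] 0.06222549251834043
cover edge [[0.6094 0.1252 0.076 ]
 [0.4326 0.1291 0.076 ]] wall [[ 0.5975 -0.0378  0.08  ]
 [ 0.4393 -0.0443  0.08  ]]
block top [[0.5422 0.2116 0.102 ]
 [0.5408 0.1836 0.102 ]
 [0.5029 0.1889 0.102 ]
 [0.5037 0.2139 0.102 ]]
disc rim z48? [[0.4894 0.0449 0.062 ]
 [0.4891 0.0168 0.062 ]]
```

Radius 62.2 mm against 62 nominal, stem where the box geometry puts it. Descending on the -y side of the disc.

```bash
python3 -m crank '[{"fingers":-1,"tx":0.3,"ty":0.6,"tz":-0.5,"roll":0},{"fingers":-1,"tx":1,"ty":1.2,"tz":-1,"roll":0},{"fingers":-1,"tx":2,"ty":1.2,"tz":-1,"roll":0},{"fingers":-1,"tx":3,"ty":1.2,"tz":-1,"roll":0},{"fingers":-1,"tx":3.7,"ty":1.2,"tz":-1,"roll":0},{"fingers":-1,"tx":4.1,"ty":1.2,"tz":-1,"roll":0},{"fingers":-1,"tx":4.32,"ty":1.2,"tz":-1,"roll":0},{"fingers":-1,"tx":4.32,"ty":1.2,"tz":-1,"roll":0}]'; python3 -c "
from h import *
print(toolR().round(3)); print([rel([x,y,.076]) for x,y in [(.4839,.016),(.4817,.0317),(.4871,.0522),(.4967,.0688),(.5091,.0815),(.5237,.0905),(.531,.0923)]])"
```

```text
time: 9.3
tool_pos: [0.4868, -0.0149, 0.0762]
tool_rot: [-0.163, 1.569, 2.967]
contact_force: [0.5, -0.3, 0.1]
opening: 0.0008
[[-0.001 -0.011 -1.   ]
 [ 0.    -1.     0.011]
 [-1.    -0.     0.001]]
[array([ 0.006, -0.772,  0.081]), array([ 0.006, -1.163,  0.14 ]), array([ 0.006, -1.677,  0.011]), array([ 0.006, -2.095, -0.224]), array([ 0.006, -2.416, -0.531]), array([ 0.005, -2.645, -0.893]), array([ 0.005, -2.692, -1.075])]
```

```bash
python3 -m crank '[{"fingers":-1,"tx":0,"ty":-0.4,"tz":0,"roll":0},{"fingers":-1,"tx":0,"ty":-0.6,"tz":0.05,"roll":0},{"fingers":-1,"tx":0,"ty":-0.77,"tz":0.08,"roll":0},{"fingers":-1,"tx":0,"ty":-0.97,"tz":0.12,"roll":0},{"fingers":-1,"tx":0,"ty":-1.16,"tz":0.14,"roll":0},{"fingers":-1,"tx":0,"ty":-1.42,"tz":0.08,"roll":0},{"fingers":-1,"tx":0,"ty":-1.68,"tz":0.01,"roll":0},{"fingers":-1,"tx":0,"ty":-1.68,"tz":0.01,"roll":0}]'; python3 -c "
from h import *
print([rel([x,y,.076]) for x,y in [(.4967,.0688),(.5091,.0815),(.5237,.0905),(.531,.0923)]])"
```

```text
time: 10.3
tool_pos: [0.4876, 0.0523, 0.0774]
tool_rot: [3.027, 1.57, -0.126]
contact_force: [0.6, -2.0, 2.4]
opening: 0.0006
[array([ 0.035, -0.415, -0.223]), array([ 0.035, -0.736, -0.53 ]), array([ 0.035, -0.965, -0.892]), array([ 0.036, -1.012, -1.074])]
```

```bash
python3 -m crank '[{"fingers":-1,"tx":0,"ty":-0.2,"tz":-0.1,"roll":0},{"fingers":-1,"tx":0,"ty":-0.41,"tz":-0.22,"roll":0},{"fingers":-1,"tx":0,"ty":-0.58,"tz":-0.37,"roll":0},{"fingers":-1,"tx":0,"ty":-0.74,"tz":-0.53,"roll":0},{"fingers":-1,"tx":0,"ty":-0.86,"tz":-0.7,"roll":0},{"fingers":-1,"tx":0,"ty":-0.96,"tz":-0.89,"roll":0},{"fingers":-1,"tx":0,"ty":-0.96,"tz":-0.95,"roll":0},{"fingers":-1,"tx":0,"ty":-0.96,"tz":-0.95,"roll":0}]'
python3 - <<'E'
from h import *
import json
st=observe(); json.dump({k:np.array(v).tolist() for k,v in st.items()},open("w.json","w")); p,d=save("wrist","pics/w5.png")
E
```

```text
time: 11.3
tool_pos: [0.5259, 0.0902, 0.0768]
tool_rot: [-1.881, 1.57, 1.248]
contact_force: [-1.5, 1.5, -1.4]
opening: 0.0005
```

View pics/w5.png

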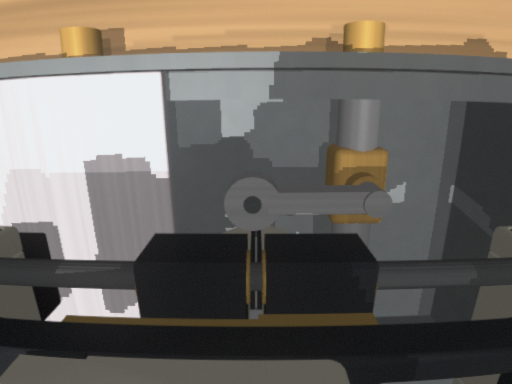

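Disc is at (252,204) and stem at (373,203), so the handle is almost along +y. Pushing on until the stop shows in the force.

```bash
python3 -m crank '[{"fingers":-1,"tx":0,"ty":0,"tz":-0.05,"roll":0},{"fingers":-1,"tx":0,"ty":0,"tz":-0.1,"roll":0},{"fingers":-1,"tx":0,"ty":0,"tz":-0.15,"roll":0},{"fingers":-1,"tx":0,"ty":0,"tz":-0.2,"roll":0},{"fingers":-1,"tx":0,"ty":0,"tz":-0.2,"roll":0},{"fingers":-1,"tx":0,"ty":0,"tz":-0.2,"roll":0},{"fingers":-1,"tx":0,"ty":0,"tz":-0.2,"roll":0},{"fingers":-1,"tx":0,"ty":0,"tz":-0.2,"roll":0}]'
```

```text
time: 12.35
tool_pos: [0.5275, 0.0902, 0.0763]
tool_rot: [-0.014, 1.557, 3.116]
contact_force: [-22.1, 3.2, 13.5]
opening: 0.0007
```

Stalled at x 0.5275 (predicted 0.528) with 22 N, so it is at the stop. Retreating and checking.

```bash
python3 -m crank '[{"fingers":-1,"tx":0,"ty":0.2,"tz":0.4,"roll":0},{"fingers":-1,"tx":0,"ty":0.3,"tz":0.8,"roll":0},{"fingers":-1,"tx":-1.2,"ty":0.3,"tz":0.8,"roll":0},{"fingers":-1,"tx":-2.4,"ty":0.3,"tz":1,"roll":0},{"fingers":-1,"tx":-3.6,"ty":0.6,"tz":1.6,"roll":0},{"fingers":-1,"tx":-4.8,"ty":0.9,"tz":2.2,"roll":0},{"fingers":-1,"tx":-5,"ty":0.9,"tz":2.2,"roll":0},{"fingers":-1,"tx":-5,"ty":0.9,"tz":2.2,"roll":0}]'
python3 - <<'E'
from h import *
import json
st=observe(); json.dump({k:np.array(v).tolist() for k,v in st.items()},open("w.json","w")); p,d=save("wrist","pics/w6.png")
E
```

```text
time: 13.35
tool_pos: [0.4461, 0.0545, 0.2774]
tool_rot: [3.03, 1.568, -0.124]
contact_force: [0.0, -0.2, -0.8]
opening: 0.0001
```

View pics/w6.png

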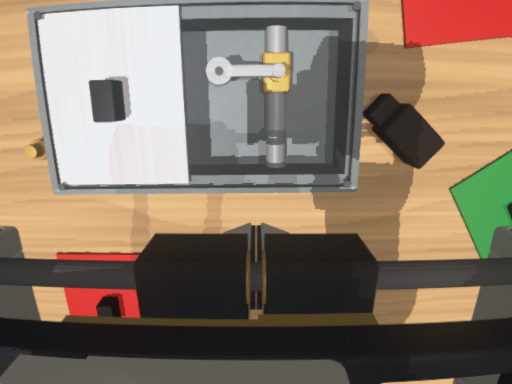

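Run:
```python
from h import *
import json
st=json.load(open("w.json"))
r=ray("wrist",[[278,70],[219,70]],.062,st); d=r[1]-r[0]; print(r.round(4),np.linalg.norm(d),"lever",np.pi/2-np.arctan2(-d[0],-0+d[1])*1)
b=ray("wrist",[[90,80],[118,80],[122,121],[94,121]],.102,st); e=ray("wrist",[[180,8],[188,183]],.076,st); print("cover y",e[:,1].mean()+.074,"block",b.mean(0), "valve bay y .034")
s=observe(); print(s["contact_force"],np.abs(s["qvel"]).max())
hand_in()
```

```text
[[0.5513 0.0304 0.062 ]
 [0.5521 0.0922 0.062 ]] 0.061834020091099465 lever 1.5841300007069996
cover y 0.2022181281913234 block [0.52365182 0.19859102 0.102     ] valve bay y .034
[ 0.64828394  1.26352588 -0.96014912] 0.024532869535971103
the job is handed in; nothing more can be done
```

The job is handed in. The cover is slid to the box's +y end stop and the disc-handled valve is turned shut against its stop, in about 13.4 s of robot time.

- **Cover:** I pushed it by its block until it stalled at 18 N against the end stop. The last picture puts its centre at about y = 0.200 m, roughly 166 mm from the disc valve's bay centre (145 mm needed). It looks flat in its guides.
- **Disc handle:** I pushed the disc around its quarter turn until it stalled at 22 N. The last picture measures it at about 1.58 rad, against a stop at 1.571, with a radius of 61.8 mm (62 given).
- **At the end:** The gripper is clear, about 17 cm above the box, with no contact force beyond sensor noise.
- **Bystanders:** Housing_a and the fitting look unmoved in the last view, but I did not measure them. I did not look again at housing_b, the bottle, hammer, screwdriver or cup. I also could not see the plain handle once the cover was over it. The arm did not go down near any of these.

No check failed. One small difference: the cover sat about 78 mm from the box's middle at the start, not the 88 mm of an end stop.

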